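# Load the praline guitar cutter

### The arm

A 6-joint arm with a two-finger parallel gripper is mounted at the origin on the work surface. World frame = base frame: x ahead of the robot, y to its left, z up, the work surface at z = 0. Lengths are in mm, angles in rad, forces in N, time in s.
With the tool pointing down it reaches from about 350 to 850 mm from the base axis. Payload 8.1 kg.
Tool frame: the origin (TCP) lies on the centre line of the jaws, within the pads' length; the fingertips stand 22 mm ahead of it and the grasp point (between the pads) lies 3 mm ahead of it; y points along the fingers, z is the direction in which the jaws open and shut, and the axes are right-handed (so a half turn about y gives the same grasp; the last joint's range is limited). The gripper opens to 93 mm and grips with 3 to 60 N. Pads are 15 mm wide; open, the fingers measure 128 mm over their backs; the gripper's body (75 mm by 188 mm) begins 65 mm behind the grasp point.
Start: joints at [1.228, 0.13, 1.488, -0, 1.523, -0.085], TCP at [152.95, 580.182, 240.635] pointing down, gripper open.
Joint ranges: [-2.96, 2.96], [-0.89, 2.26], [0.02, 2.5], [-1.34, 4.48], [0, 2.73], [-2.66, 2.66]. Speed limits (rad/s): [2.39, 2.39, 2.79, 3.14, 3.14, 3.14].

### API

Orientations are given as a unit quaternion [w, x, y, z].
In Python, from rig import env gives the robot as it stands.
- The arm moves only by the shell command python3 -m jog 'ROWS'. ROWS is JSON, a list of rows, each a list of 3 entries, a list of its own where there are three numbers: the closure, from -1 (fully open) to 1 (shut), then the shift along the tool's x, y, z in m, then the turn about the tool's y in rad. A call has 1 to 20 rows; each row is the pose to reach, as a shift and turn from the pose commanded when the call began, along the tool's axes at that moment; what a row does not reach only later rows make up. A row lasts 1/10 s, in which the tool goes at most 50 mm and 8.59 degrees, less where a joint would pass 70% of its speed; a pose out of reach is approached as far as the arm can. A call with a gripper value outside its range is refused whole. The fingers move at their own pace and stop on an object; the grip force is fixed at half the most. Time passes only in rows, so rows that repeat a pose let the fingers close. It gives the time, the measured TCP pose, the force and the opening at its end, in the units of the state.
- env.get_state(): the state, without advancing time (a new reading comes with each control period).
- env.read_camera(name): name is "scene" or "top"; returns (picture, depth): 384x512x3 uint8, red, green, blue; 384x512 float32, mm along the optical axis (not along the pixel's ray), 0 where there is no reading.
- env.camera_params(name): a dict with "mtx" (3x3 intrinsics, pixels), "distortion" ([k1, k2, p1, p2, k3] as OpenCV has them; the pictures are not rectified), "rvec" (rotation vector, rad) and "tvec" (3), from world to camera coordinates, as OpenCV has them. Camera axes: x right, y down, z forward; pixel columns grow to the right and rows downward; lengths in mm; the calibration is good to about 2 mm. A picture is of the moment at which its call begins. camera_params takes no time and is no camera call.
- env.sign_off(): hands the job in, once; it reports no verdict.
Trained networks look in the newest picture that a camera, given by its name, has taken for a name from the list of things; names that differ only in an ending like _2 or _b are one class to them, and where a whole thing is asked for, a point or a joint stands for the part that bears it (a point fixed in the world has none). Each returns a list of dicts, best first, with "conf" (0 to 1); they miss things now and then, are a little off and sometimes report something else, mostly with a low value. They report only what shows in the picture. A call takes as long as a camera call. They do not tell look-alikes from the thing itself.
- env.look_for(target, camera): "pixel" ([column, row] in pixels, amid what is visible of it).
- env.masks_of(target, camera): "mask" (384x512 bool, what is visible of it) and "pixel" ([column, row] in pixels, amid what is visible of it).
- env.mark_of(target, camera): "pixel" ([column, row] in pixels: a listed point, or the origin of a listed thing).
The state is a dict: "time": time; "joint_pos": joint angles; "qd": joint speeds; "tau": joint torques, N m; "tcp_pos": TCP position; "tcp_rot": TCP orientation; "wrist_force": force on the tool from outside, world axes, zero at the start; "wrist_torque": the same for the moment, N m; "gripper_width": finger opening in mm.
Only numpy, scipy, OpenCV 4.12 (cv2) and the standard library are available. Lean on these libraries where they do the work, as an engineer would, in place of code of your own. Each camera call takes 0.05 s, during which the arm holds its last target.

### The job

The chocolate guitar cutter has been left turned for the cross cut: lift its sprung index plunger by the black knob, swing the cutting bed a quarter turn to its other station and let the pin drop fully home. Then take the chocolate slab from the wooden board, lay it flat on the cutting bed and press it square into the corner of the two low stop rails so that it bears on both at once. Finish holding it there with the gripper, still gripped and pressed against both rails, ready for the wires to come down; leave the jar, the nozzle and the cupcakes alone.

Things in the scene. Friction and masses are not known exactly. Their poses are not given: they have to be found in the camera images.
- guitar: The fixed base of a tabletop praline guitar cutter: a grey painted casting 280 mm square, top 30 mm above the table, origin on the table under the pivot of the cutting bed, z up; x points to the hinge side, where the wire frame lies folded back (it starts 165 mm from the pivot, rises from 75 to 135 mm above the table, and stays there), y to the machine's left seen from its front. The machine stands anywhere within some cm and turned up to 0.2 rad.
- cutbed (a joint): Angle of the rotating cutting bed on its vertical pivot, rad, growing counterclockwise from above: 0 at the cross-cut station where it starts, 1.571 at the other (loading) station; hard end stops lie 0.012 rad beyond both. Friction about 0.12 N m. The bed is a white grooved plastic plate 180 x 180 mm on an aluminium tray, its upper surface 56 mm above the table, its sides parallel to the base's at both stations.
- axis (a point): The pivot of the cutting bed at the level of the bed's upper surface (56 mm above the table); its axes turn with the bed (parallel to the base's at joint value 0).
- plunger (a joint): Lift of the index plunger, m: 0 with the pin fully home in its hole, 0.014 at the top of its travel. A spring pulls it down (about 4 N at 0, 8 N at the top). The round-nosed 8 mm pin must be lifted 8 mm to leave its 8 mm deep hole; between the two holes it rides on the steel index arc at 0.008, and it drops into a hole by itself when it is let go over one (a nose less than 3 mm off is drawn in).
- knob (a point): Centre of the plunger's black round pull knob, 28 mm diameter, 22 mm high, axis vertical, 83 mm above the table when the pin is home (so its underside is 72 mm, its top 94 mm above the table). It spins freely on the pin, so the hand need not turn with the bed. It sits on an ear at a corner of the bed, 135 mm from the pivot, and goes round with the bed: seen from the robot's side, from the machine's near left corner at the start to its near right corner at the other station.
- corner (a point): The inner corner where the two stop rails meet, at the level of the bed's upper surface; its axes turn with the bed. The open bed lies towards its -x and +y. With the bed at the loading station it is the bed's far left corner (seen from the robot's side): its +x then points to the machine's left and its +y to the machine's front.
- rail_long: Dark steel stop rail, 10 mm wide, 8 mm high above the bed, along the whole edge of the bed on the +x side of corner; its inner face passes through corner and is square to that point's x. Origin at the pivot (not on the rail).
- rail_cross: The same kind of stop rail (10 mm wide, 8 mm high) along the bed's edge on the -y side of corner; its inner face passes through corner and is square to that point's y. Origin at the pivot (not on the rail).
- slab: Firm dark chocolate slab 90 x 60 x 34 mm (x, y, z), 0.16 to 0.3 kg, origin at the centre of its underside. Starts flat on the board, long side within 0.65 rad of the robot's x. Either side may go along either rail. Gripped across the 60 mm with the fingertips 10 mm or more above its underside, fingers pass over the rails. Friction on the bed is about 0.3: bearing down hard masks contact with the rails.
- board: Light wooden board 200 x 150 x 10 mm, fixed, origin at the centre of its underside on the table; its top is 10 mm above the table. It lies to the left or to the right of the machine.
- cupcake_a: Bystander: cupcake in a paper case, 70 mm across, 63 mm high, on a low steel tray (200 x 150 x 18 mm) on the side of the machine away from the board; origin at the centre of its underside.
- cupcake_b: Bystander: a second such cupcake on the same tray; origin at the centre of its underside.
- jar: Bystander: glass jar with a black lid, 74 mm across, 152 mm high, loose on the table; origin at the centre of its underside.
- nozzle: Bystander: steel piping nozzle standing on its wide end, 34 mm across, 55 mm high, loose on the table; origin at the centre of its underside.
Things that resemble listed ones, but are neither listed nor needed, are in the scene too. What is meant by the slab is not blue or orange, and is the larger of those in its own colour.

How it is judged (in metres and radians):
On the way, in this order (a step that is already met when the one before it is completed fails the run):
1. the plunger is lifted out of its first hole (value of joint plunger above 0.006 m and value of joint cutbed below 0.4 rad).
2. the bed stands at its other station with the pin fully home, the slab not yet on it (value of joint cutbed above 1.545 rad and value of joint plunger below 0.002 m and horizontal distance between slab and axis above 0.15 m), for 0.2 s.
At the end, for the whole second after the job is handed in: The bed is at the loading station (within 0.025 rad) with the pin home (within 2 mm); the slab lies flat on the bed (within 2 mm and 0.035 rad), square to the rails (within 0.035 rad), bears on each of the two rails with more than 1 N, is still held by the fingers (more than 1 N) and is at rest (value of joint cutbed above 1.545 rad and value of joint plunger below 0.002 m and contact force between slab and rail_long above 1 N and contact force between slab and rail_cross above 1 N and contact force between slab and the fingers above 1 N and (angle between the x axis of slab and the x axis of corner, either way round below 0.035 rad or angle between the x axis of slab and the y axis of corner, either way round below 0.035 rad) and angle between slab's own z axis and vertical below 0.035 rad and z of slab in the frame of corner between -0.002 and 0.002 m and linear speed of slab below 0.01 m/s); the arm keeps its last pose, push and grip.
It fails at once if a bystander is moved by more than 3 cm (distance of any of jar, nozzle, cupcake_a, cupcake_b from where it was at the start of the episode above 0.03 m).
It also fails if it takes over 67 s, if anything falls off the work surface, if the arm or the gripper's body presses on something with over 40 N, if the wrist force passes 120 N, or if a joint passes its speed limit or range.

## Working session

There is one attempt and no reset: what is moved stays moved. The work goes in short steps, Python scripts to look and compute and a shell command to move; the robot and the scene stay as the last step left them, time stands still between calls to the robot, and variables do not carry over. Pictures are saved under pics/ and viewed, and the job is handed in when it is done.

```bash
ls; mkdir -p pics; cat > h.py <<'E'
import numpy as np, cv2
from rig import env
from scipy.spatial.transform import Rotation as R
def cam(n):
    p=env.camera_params(n); K=np.array(p["mtx"],float);D=np.array(p["distortion"],float)
    Rm=cv2.Rodrigues(np.array(p["rvec"],float))[0];t=np.array(p["tvec"],float).ravel()
    return K,D,Rm,t
def ray(n,px):
    K,D,Rm,t=cam(n)
    u=cv2.undistortPoints(np.array(px,float).reshape(-1,1,2),K,D).reshape(-1,2)
    d=np.c_[u,np.ones(len(u))]
    return -Rm.T@t, d@Rm   # origin, dirs (cam z=1)
def at_z(n,px,z):
    o,d=ray(n,px); s=(z-o[2])/d[:,2]; return o+d*s[:,None]
def at_depth(n,px,dep):
    o,d=ray(n,px); return o+d*np.array(dep).reshape(-1,1)
def cloud(n,depth):
    v,u=np.mgrid[0:384,0:512]; P=at_depth(n,np.c_[u.ravel(),v.ravel()],depth.ravel())
    P=P.reshape(384,512,3); P[depth==0]=np.nan; return P
def proj(n,P):
    K,D,Rm,t=cam(n); return cv2.projectPoints(np.array(P,float).reshape(-1,1,3),cv2.Rodrigues(Rm)[0],t,K,D)[0].reshape(-1,2)
def save(name,img,s=1.5):
    cv2.imwrite("pics/"+name,cv2.resize(img[:,:,::-1],None,fx=s,fy=s,interpolation=cv2.INTER_CUBIC))
E
python3 - <<'E'
from h import *
for n in("scene","top"):
    i,d=env.read_camera(n); save(n+"0.png",i); np.savez("/tmp/%s0.npz"%n,i=i,d=d)
    K,D,Rm,t=cam(n); print(n,-Rm.T@t, Rm[2])
    for k in("guitar","axis","knob","corner","slab","board","jar","nozzle","cupcake_a"):
        print(k,[(np.round(m["pixel"]).tolist(),round(m["conf"],2)) for m in env.mark_of(k,n)])
s=env.get_state(); print(s)
E
```

```text
pics
scene [1038.43586861   -6.6658936   959.79057536] [-0.52635982  0.06294995 -0.84792844]
guitar [([231.0, 254.0], 0.96)]
axis [([231.0, 247.0], 0.93)]
knob [([261.0, 202.0], 0.6)]
corner [([207.0, 281.0], 0.66)]
slab [([295.0, 164.0], 0.74), ([424.0, 203.0], 0.67), ([371.0, 268.0], 0.62), ([336.0, 148.0], 0.59), ([358.0, 184.0], 0.57)]
board [([356.0, 196.0], 0.66)]
jar [([117.0, 298.0], 0.55)]
nozzle [([117.0, 301.0], 0.62), ([369.0, 266.0], 0.44)]
cupcake_a [([120.0, 232.0], 0.87)]
top [ 318.53540488   65.11521366 1115.73284127] [ 0.18540245  0.01998847 -0.98245936]
guitar [([283.0, 158.0], 0.91)]
axis [([146.0, 217.0], 0.17)]
knob [([254.0, 191.0], 0.42)]
corner [([307.0, 121.0], 0.93)]
slab [([210.0, 251.0], 0.89), ([145.0, 216.0], 0.84), ([160.0, 275.0], 0.83), ([95.0, 190.0], 0.71)]
board [([150.0, 207.0], 0.9), ([389.0, 134.0], 0.37)]
jar [([388.0, 131.0], 0.87)]
nozzle [([163.0, 132.0], 0.4)]
cupcake_a [([415.0, 195.0], 0.85), ([388.0, 195.0], 0.84), ([283.0, 160.0], 0.58)]
{'time': 1.0, 'joint_pos': array([ 1.22763881e+00,  1.30384079e-01,  1.48814731e+00, -1.74751118e-05,
        1.52301080e+00, -8.54196148e-02]), 'qd': array([ 0.00129366,  0.00142175, -0.00213034,  0.00021962, -0.00365332,
        0.00021764]), 'tau': array([-1.63134318e-03, -5.59788644e+01, -4.92053640e+01,  7.66422926e-02,
        2.30874581e-02, -6.14577880e-05]), 'tcp_pos': array([152.94040709, 580.2058103 , 240.67370762]), 'tcp_rot': array([ 0.70125953, -0.70122728,  0.09086198, -0.09088163]), 'wrist_force': array([-0.99926628, -0.03241264, -0.08300419]), 'wrist_torque': array([-0.00973326,  0.01038273, -0.03368095]), 'gripper_width': 93.029297411408}
```

View pics/scene0.png

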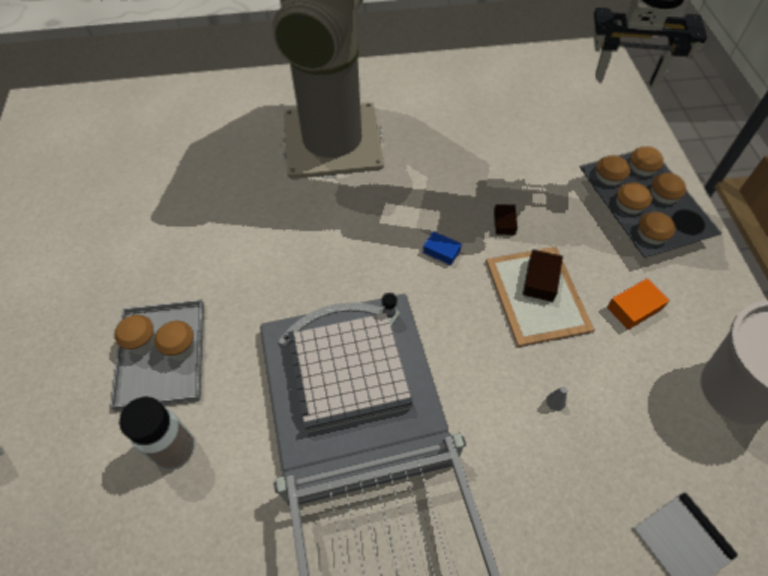

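View pics/top0.png

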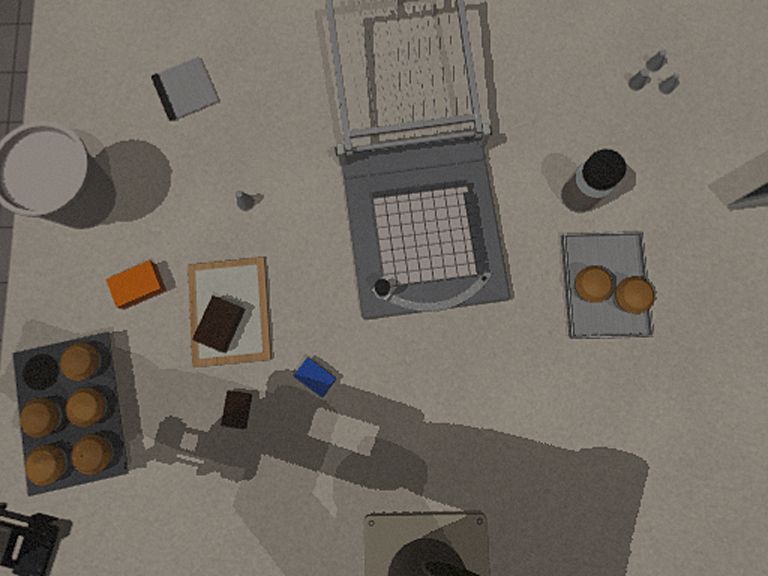

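```bash
python3 - <<'E'
from h import *
from scipy.spatial.transform import Rotation as R
for n in("top","scene"):
    f=np.load("/tmp/%s0.npz"%n); i,d=f["i"],f["d"]; P=cloud(n,d); Z=P[:,:,2]
    print(n,"table z",np.nanmedian(Z))
    # depth based: base casting top ~30, bed ~56, in region
    reg=(P[:,:,0]>300)&(P[:,:,0]<750)&(abs(P[:,:,1])<300)
    for nm,lo,hi in(("base",25,36),("bed",52,61),("knob",90,99)):
        m=reg&(Z>lo)&(Z<hi)
        k=cv2.connectedComponentsWithStats(m.astype(np.uint8))
        j=1+np.argsort(-k[2][1:,4])[:3]
        for q in j:
            mm=k[1]==q; xy=P[mm][:,:2].astype(np.float32); r=cv2.minAreaRect(xy)
            print(nm,k[2][q,4],np.round(r[0],1),np.round(r[1],1),round(r[2],2),"z",np.median(Z[mm]).round(1),"mean",xy.mean(0).round(1))
    # slab
    reg=(P[:,:,1]>100)&(P[:,:,1]<450)&(P[:,:,0]>200)&(P[:,:,0]<600)&(Z>30)&(Z<60)
    k=cv2.connectedComponentsWithStats(reg.astype(np.uint8))
    for q in 1+np.argsort(-k[2][1:,4])[:6]:
        mm=k[1]==q; xy=P[mm][:,:2].astype(np.float32); r=cv2.minAreaRect(xy)
        print("obj",k[3][q].round(),k[2][q,4],np.round(r[0],1),np.round(r[1],1),round(r[2],2),"z",np.median(Z[mm]).round(1),"rgb",i[mm].mean(0).round())
    for q in env.mark_of("axis",n)[:1]+env.mark_of("knob",n)[:1]+env.mark_of("corner",n)[:1]:
        pass
print(at_z("scene",[231,247],56),at_z("top",[307,121],56),at_z("scene",[207,281],56),at_z("top",[254,191],83),at_z("scene",[261,202],83), at_z("scene",[231,254],0))
s=env.get_state();print(R.from_quat(s["tcp_rot"],scalar_first=True).as_matrix().round(3))
img=np.load("/tmp/top0.npz")["i"]
save("crop0.png",np.hstack([img[95:215,220:350],img[160:280,120:250]]),3)
E
```

```text
top table z 1.2133528833328455
base 4765 [617.1 -19.3] [295. 280.] 5.99 z 30.5 mean [603.6 -14.5]
base 217 [353.7 193.3] [64.9 43.3] 52.5 z 26.5 mean [353.3 194.1]
base 16 [ 684.4 -292.2] [27.9  3.3] 23.32 z 29.5 mean [ 683.3 -292.7]
bed 3334 [611.5 -19.2] [178.1 178.4] 6.02 z 56.3 mean [608.1 -17.2]
bed 52 [ 510.  -293.7] [12.2 50.7] 89.89 z 56.1 mean [ 509.4 -294.9]
bed 19 [ 688.1 -292.8] [39.3  5.2] 11.91 z 57.3 mean [ 687.  -292.4]
knob 82 [508.   64.6] [23.9 24.9] 88.47 z 93.9 mean [507.3  64.5]
knob 26 [ 690.1 -293. ] [40.1  6.6] 8.71 z 94.3 mean [ 688.1 -292.9]
knob 1 [ 717.3 -298. ] [0. 0.] 0.0 z 98.3 mean [ 717.3 -298. ]
obj [145. 216.] 738 [455.1 371.2] [61.3 89.7] 66.12 z 44.3 rgb [43. 31. 25.]
obj [240. 179.] 45 [553.5 105.7] [52.2 11.3] 3.57 z 31.7 rgb [82. 81. 83.]
obj [238. 166.] 13 [591.1 111. ] [ 9.8 18.2] 45.9 z 32.9 rgb [82. 81. 83.]
obj [241. 201.] 12 [490.1 103.1] [ 5.7 22.9] 88.87 z 31.7 rgb [82. 81. 83.]
obj [240. 192.] 9 [517.2 105.4] [ 5.8 14.6] 88.57 z 32.4 rgb [80. 80. 82.]
obj [240. 168.] 2 [585.2 102.7] [2.9 0. ] -99.76 z 31.7 rgb [83. 82. 82.]
scene tabl
[... 710 characters left out ...]
[277. 228.] 33 [566.9 107.9] [14.7 44.6] 88.85 z 31.5 rgb [95. 97. 98.]
obj [280. 237.] 12 [595.6 107.8] [ 9.3 12.4] 7.03 z 31.4 rgb [95. 97. 98.]
obj [274. 217.] 11 [530.7 105. ] [ 8.2 12.8] 82.71 z 30.4 rgb [94. 96. 97.]
obj [272. 209.] 6 [506.6 103.3] [12.4  3.4] 16.65 z 30.8 rgb [93. 95. 96.]
obj [271. 204.] 4 [491.2 102.9] [2.8 8.9] 81.6 z 31.9 rgb [94. 96. 96.]
[[619.08902387 -21.5707987   56.        ]] [[710.92419569 -88.96587246  56.        ]] [[701.01182618 -87.96413165  56.        ]] [[508.31337712  65.96762339  83.        ]] [[512.74537535  70.08996601  83.        ]] [[613.4671332  -24.45900069   0.        ]]
[[ 0.967 -0.     0.255]
 [-0.255 -0.     0.967]
 [ 0.    -1.    -0.   ]]
```

View pics/crop0.png

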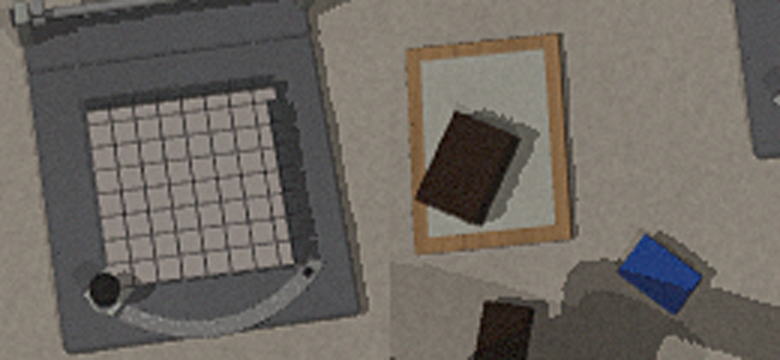

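```bash
cat > go.py <<'E'
import sys
from h import *
s=env.get_state(); M=R.from_quat(s["tcp_rot"],scalar_first=True).as_matrix()
print("t",round(s["time"],2),"tcp",s["tcp_pos"].round(1),"jaw deg",np.degrees(np.arctan2(M[1,2],M[0,2])).round(2),"down",M[:,1].round(3),"q6",s["joint_pos"][5].round(2),"F",s["wrist_force"].round(1),"w",round(s["gripper_width"],1))
for a in sys.argv[1:]:
    p=np.array(eval(a),float); print(a,"shift m",(M.T@(p-s["tcp_pos"])/1000).round(4))
E
python3 go.py 508,64.6,180 508,64.6,88
```

```text
t 1.3 tcp [152.9 580.2 240.6] jaw deg 75.23 down [-0. -0. -1.] q6 -0.09 F [-0.8 -0.3 -0.2] w 93.0
508,64.6,180 shift m [ 0.4748  0.0607 -0.408 ]
508,64.6,88 shift m [ 0.4748  0.1527 -0.408 ]
```

```bash
python3 -m jog '[[-1,[0.475,0.03,-0.408],0],[-1,[0.475,0.03,-0.408],0],[-1,[0.475,0.03,-0.408],0],[-1,[0.475,0.06,-0.408],0],[-1,[0.475,0.06,-0.408],0],[-1,[0.475,0.06,-0.408],0],[-1,[0.475,0.06,-0.408],0],[-1,[0.475,0.06,-0.408],0],[-1,[0.475,0.06,-0.408],0],[-1,[0.475,0.06,-0.408],0],[-1,[0.475,0.06,-0.408],0],[-1,[0.475,0.06,-0.408],0],[-1,[0.475,0.06,-0.408],0],[-1,[0.475,0.06,-0.408],0],[-1,[0.475,0.06,-0.408],0],[-1,[0.475,0.06,-0.408],0]]'; python3 go.py 508,64.6,88
```

```text
time: 2.9
tcp_pos: [507.8, 65.4, 180.7]
tcp_rot: [0.701, -0.701, 0.091, -0.091]
wrist_force: [-0.2, 0.4, -0.4]
gripper_width: 92.9
t 2.9 tcp [507.8  65.4 180.7] jaw deg 75.27 down [-0.  0. -1.] q6 -1.29 F [-0.2  0.4 -0.4] w 92.9
508,64.6,88 shift m [ 0.0004  0.0927 -0.0008]
```

```bash
python3 -m jog '[[-1,[0,0.04,0],0],[-1,[0,0.07,0],0],[-1,[0,0.092,0],0],[-1,[0,0.092,0],0],[-1,[0,0.092,0],0],[1,[0,0.092,0],0],[1,[0,0.092,0],0],[1,[0,0.092,0],0],[1,[0,0.092,0],0],[1,[0,0.092,0],0],[1,[0,0.092,0],0],[1,[0,0.092,0],0],[1,[0,0.092,0],0]]'; python3 go.py
```

```text
time: 4.2
tcp_pos: [508.2, 64.5, 88.6]
tcp_rot: [-0.701, 0.701, -0.091, 0.091]
wrist_force: [-0.0, 0.2, -0.9]
gripper_width: 33.4
t 4.2 tcp [508.2  64.5  88.6] jaw deg 75.22 down [-0.  0. -1.] q6 -1.29 F [-0.   0.2 -0.9] w 33.4
```

Still closing; give it more rows.

```bash
python3 -m jog '[[1,[0,0,0],0],[1,[0,0,0],0],[1,[0,0,0],0],[1,[0,0,0],0]]'; python3 go.py; python3 - <<'E'
from h import *
i,d=env.read_camera("scene"); save("grab1.png",i[140:290,170:350],4)
E
```

```text
time: 4.6
tcp_pos: [508.1, 64.6, 88.6]
tcp_rot: [0.701, -0.701, 0.091, -0.091]
wrist_force: [-0.6, 1.3, 0.7]
gripper_width: 27.0
t 4.6 tcp [508.1  64.6  88.6] jaw deg 75.23 down [-0.  0. -1.] q6 -1.29 F [-0.6  1.3  0.7] w 27.0
```

View pics/grab1.png

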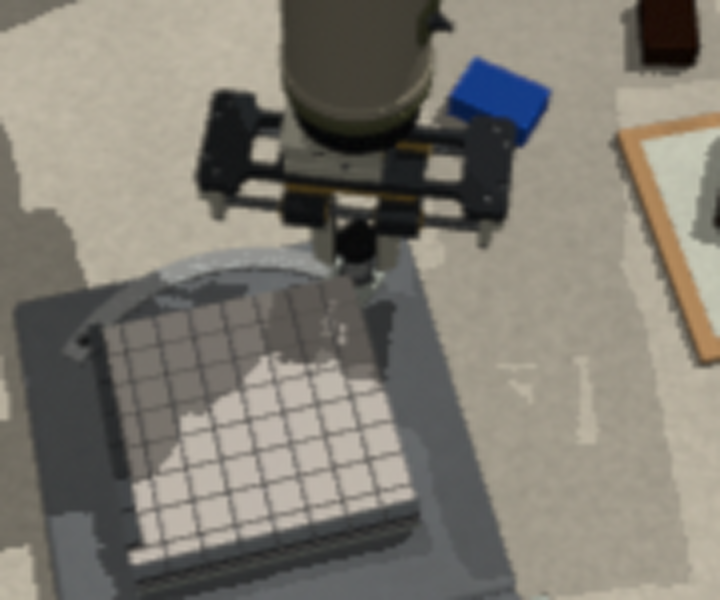

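Knob between the fingers (crop 358,240), width 27 ≈ 28 mm. Lift 11 mm.

```bash
python3 -m jog '[[1,[0,-0.004,0],0],[1,[0,-0.008,0],0],[1,[0,-0.011,0],0],[1,[0,-0.011,0],0],[1,[0,-0.011,0],0]]'; python3 go.py; python3 - <<'E'
from h import *
import numpy as np
s=env.get_state();M=R.from_quat(s["tcp_rot"],scalar_first=True).as_matrix()
k=s["tcp_pos"]; p=np.array([612.7,-20.0])
o=k[:2]-p; print(np.hypot(*o))
for a in list(range(6,91,6))+[90.3]:
    c,sn=np.cos(np.radians(a)),np.sin(np.radians(a))
    q=p+np.array([c*o[0]-sn*o[1],sn*o[0]+c*o[1]])
    d=M.T@np.array([*(q-k[:2]),0]); print(a,q.round(1),(d/1000).round(4))
E
```

```text
time: 5.15
tcp_pos: [507.8, 64.5, 99.2]
tcp_rot: [-0.701, 0.701, -0.091, 0.091]
wrist_force: [0.5, -1.2, -8.7]
gripper_width: 26.9
t 5.15 tcp [507.8  64.5  99.2] jaw deg 75.23 down [-0.001 -0.    -1.   ] q6 -1.29 F [ 0.5 -1.2 -8.7] w 26.9
134.66398349972633
6 [499.6  53. ] [-0.0051  0.     -0.0132]
12 [492.5  40.8] [-0.0087  0.     -0.0268]
18 [486.8  27.9] [-0.011   0.     -0.0407]
24 [482.5  14.5] [-0.0117  0.     -0.0548]
30 [479.6   0.7] [-0.011   0.     -0.0688]
36 [478.2 -13.3] [-0.0088  0.     -0.0828]
42 [478.2 -27.4] [-0.0052  0.     -0.0964]
48 [479.8 -41.4] [-1.000e-04  0.000e+00 -1.095e-01]
54 [482.7 -55.2] [ 0.0063  0.     -0.1221]
60 [487.1 -68.6] [ 0.0139  0.     -0.1339]
66 [492.9 -81.5] [ 0.0228  0.     -0.1449]
72 [500.  -93.7] [ 0.0327  0.     -0.1549]
78 [ 508.3 -105. ] [ 0.0437  0.     -0.1638]
84 [ 517.7 -115.5] [ 0.0555  0.     -0.1715]
90 [ 528.2 -124.9] [ 0.068   0.     -0.1779]
90.3 [ 528.8 -125.3] [ 0.0687  0.     -0.1782]
```

```bash
python3 -m jog '[[1,[-0.005,-0,-0.013],0],[1,[-0.0087,0,-0.027],0],[1,[-0.011,0,-0.041],0],[1,[-0.0117,0,-0.055],0],[1,[-0.011,0,-0.069],0],[1,[-0.0088,0,-0.083],0],[1,[-0.0052,0,-0.0964],0],[1,[-0.0001,0,-0.1095],0],[1,[-0.0001,0,-0.1095],0]]'; python3 go.py; python3 - <<'E'
from h import *
i,d=env.read_camera("top"); save("mid1.png",i[80:230,190:370],4)
E
```

```text
time: 6.05
tcp_pos: [480.7, -43.6, 99.9]
tcp_rot: [-0.701, 0.702, -0.091, 0.092]
wrist_force: [3.1, -0.6, -7.9]
gripper_width: 26.6
t 6.05 tcp [480.7 -43.6  99.9] jaw deg 75.14 down [ 0.    -0.001 -1.   ] q6 -1.51 F [ 3.1 -0.6 -7.9] w 26.6
```

View pics/mid1.png

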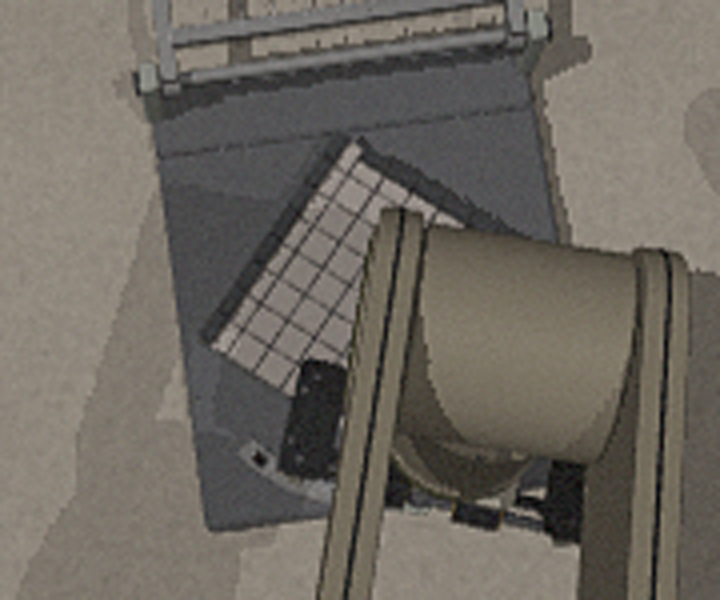

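```bash
python3 -m jog '[[1,[0.0064,0,-0.0126],0],[1,[0.014,0,-0.0244],0],[1,[0.0229,0,-0.0354],0],[1,[0.0328,0,-0.0454],0],[1,[0.0438,0,-0.0543],0],[1,[0.0556,0,-0.062],0],[1,[0.062,0,-0.0654],0],[1,[0.068,0,-0.0684],0],[1,[0.068,0,-0.0684],0],[1,[0.068,0,-0.0684],0],[1,[0.068,0,-0.0684],0]]'; python3 go.py 528.2,-124.9,88.6
```

```text
time: 7.2
tcp_pos: [529.0, -125.0, 99.4]
tcp_rot: [0.701, -0.701, 0.091, -0.091]
wrist_force: [3.9, 3.4, -8.0]
gripper_width: 26.9
t 7.2 tcp [ 529.  -125.    99.4] jaw deg 75.23 down [-0.     0.001 -1.   ] q6 -1.64 F [ 3.9  3.4 -8. ] w 26.9
528.2,-124.9,88.6 shift m [-0.0008  0.0108 -0.0001]
```

```bash
python3 -m jog '[[1,[0.0005,0.003,0.0005],0],[1,[0.0005,0.006,0.0005],0],[1,[0.0005,0.009,0.0005],0],[1,[0.0005,0.011,0.0005],0],[1,[0.0005,0.011,0.0005],0],[1,[0.0005,0.011,0.0005],0]]'; python3 go.py
```

```text
time: 7.8
tcp_pos: [529.2, -124.7, 88.8]
tcp_rot: [-0.701, 0.701, -0.091, 0.091]
wrist_force: [1.6, -0.0, -4.7]
gripper_width: 26.9
t 7.8 tcp [ 529.2 -124.7   88.8] jaw deg 75.23 down [ 0. -0. -1.] q6 -1.64 F [ 1.6 -0.  -4.7] w 26.9
```

```bash
python3 -m jog '[[0,[0,0,0],0],[-1,[0,0,0],0],[-1,[0,0,0],0],[-1,[0,0,0],0],[-1,[0,0,0],0],[-1,[0,0,0],0],[-1,[0,0,0],0],[-1,[0,-0.03,0],0],[-1,[0,-0.07,0],0],[-1,[0,-0.11,0],0],[-1,[0,-0.15,0],0],[-1,[0,-0.15,0.05],0],[-1,[0,-0.15,0.1],0],[-1,[0,-0.15,0.15],0],[-1,[0,-0.15,0.2],0],[-1,[0,-0.15,0.25],0],[-1,[0,-0.15,0.3],0],[-1,[0,-0.15,0.3],0],[-1,[0,-0.15,0.3],0]]'; python3 go.py; python3 - <<'E'
from h import *
for n in("top","scene"):
    i,d=env.read_camera(n); save(n+"2.png",i); P=cloud(n,d);Z=P[:,:,2]
    np.savez("/tmp/%s2.npz"%n,i=i,d=d)
    reg=(P[:,:,0]>450)&(P[:,:,0]<750)&(P[:,:,1]<110)&(P[:,:,1]>-180)
    for nm,lo,hi in(("base",25,36),("bed",52,59),("rails",61,68),("knob",88,104)):
        m=reg&(Z>lo)&(Z<hi)
        k=cv2.connectedComponentsWithStats(m.astype(np.uint8))
        for q in 1+np.argsort(-k[2][1:,4])[:2]:
            mm=k[1]==q; xy=P[mm][:,:2].astype(np.float32); r=cv2.minAreaRect(xy)
            print(n,nm,k[2][q,4],np.round(r[0],1),np.round(r[1],1),round(r[2],2),"z",np.median(Z[mm]).round(1))
    for k in("knob","corner"): print(k,[(np.round(m["pixel"]).tolist(),round(m["conf"],2),at_z(n,m["pixel"],56 if k=="corner" else 83).round(1).tolist()) for m in env.mark_of(k,n)][:2])
E
```

```text
time: 9.7
tcp_pos: [605.4, 166.9, 238.0]
tcp_rot: [-0.701, 0.702, -0.09, 0.09]
wrist_force: [-0.3, 0.0, 0.0]
gripper_width: 93.1
t 9.7 tcp [605.4 166.9 238. ] jaw deg 75.38 down [-0.001 -0.    -1.   ] q6 -1.13 F [-0.3  0.   0. ] w 93.1
top base 3045 [617.5 -36.6] [291.8 244.6] 6.47 z 30.6
top base 116 [607.3  75.1] [151.5  10.6] 6.57 z 30.5
top bed 2997 [605.  -27.6] [186.6 181.1] 3.37 z 56.1
top bed 1 [693.2  33.3] [0. 0.] 0.0 z 57.5
top rails 197 [603.6  64.8] [178.3  11. ] 6.75 z 64.5
top rails 188 [698.3 -21.7] [ 12.1 155. ] 5.87 z 64.5
top knob 83 [ 527.  -124.4] [24.6 24.6] 89.16 z 94.2
knob [([152.0, 208.0], 0.68, [[468.0, 339.7, 83.0]]), ([326.0, 181.0], 0.56, [[530.1, -126.5, 83.0]])]
corner [([253.0, 131.0], 0.71, [[685.2, 64.9, 56.0]])]
scene base 5055 [614.3 -23.5] [289.2 278.2] 4.3 z 30.0
scene bed 3492 [610.9 -24.4] [195.2 177.7] 8.99 z 55.8
scene bed 4 [709.9 -81.2] [1.6 4.5] 13.39 z 55.0
scene rails 250 [698.7 -21.3] [ 12.7 154.6] 6.44 z 63.9
scene rails 237 [604.3  65.1] [178.8  10.5] 6.24 z 63.9
scene knob 84 [ 529.1 -124.6] [25.6 26.2] 21.04 z 93.0
knob [([193.0, 215.0], 0.44, [[527.3, -110.5, 83.0]])]
corner [([273.0, 263.0], 0.77, [[676.3, 76.8, 56.0]])]
```

View pics/top2.png

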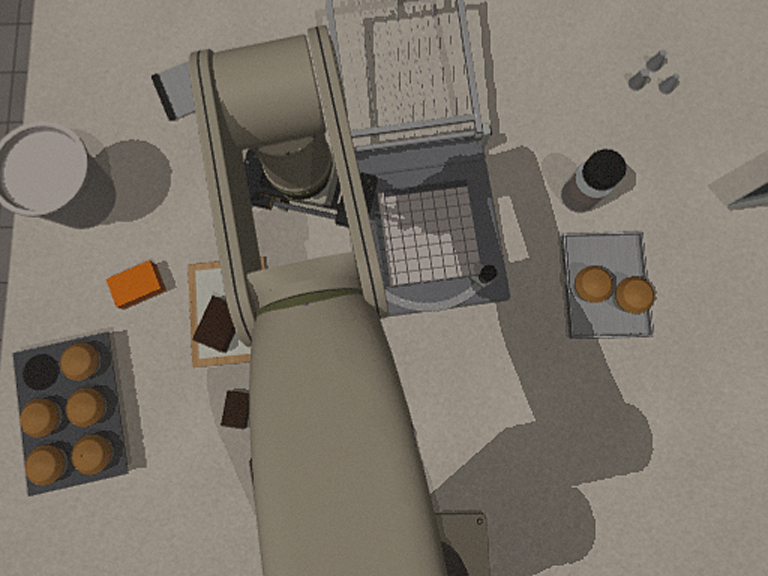

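View pics/scene2.png

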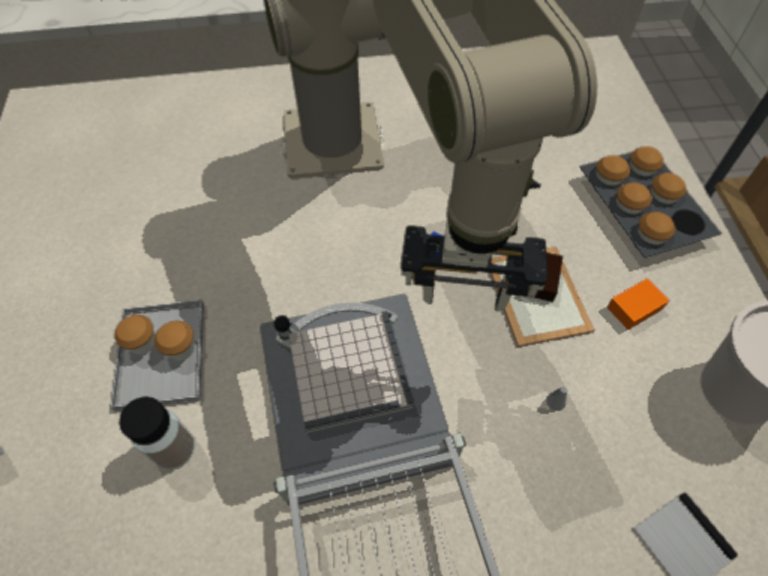

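```bash
python3 go.py 455.6,371.1,120 455.6,371.1,44
```

```text
t 10.0 tcp [605.7 164.4 238.9] jaw deg 75.12 down [ 0. -0. -1.] q6 -1.13 F [-0.1 -0.4 -0.1] w 93.3
455.6,371.1,120 shift m [-0.1982  0.1189  0.1613]
455.6,371.1,44 shift m [-0.1982  0.1949  0.1613]
```

```bash
python3 -m jog '[[-1,[-0.04,0.02,0.035],0.05],[-1,[-0.08,0.04,0.07],0.1],[-1,[-0.12,0.06,0.1],0.155],[-1,[-0.16,0.08,0.13],0.155],[-1,[-0.198,0.09,0.161],0.155],[-1,[-0.198,0.118,0.161],0.155],[-1,[-0.198,0.118,0.161],0.155],[-1,[-0.198,0.118,0.161],0.155],[-1,[-0.198,0.118,0.161],0.155],[-1,[-0.198,0.118,0.161],0.155]]'; python3 go.py 455.6,371.1,44; python3 - <<'E'
from h import *
for n in("top","scene"):
    i,d=env.read_camera(n); save(n+"3.png",i[130:270,80:400] if n=="top" else i[100:260,240:480],2.4)
E
```

```text
time: 11.0
tcp_pos: [457.2, 371.2, 122.6]
tcp_rot: [0.693, -0.691, 0.145, -0.146]
wrist_force: [0.5, 0.5, -0.4]
gripper_width: 93.3
t 11.0 tcp [457.2 371.2 122.6] jaw deg 66.23 down [ 0.003  0.001 -1.   ] q6 -0.56 F [ 0.5  0.5 -0.4] w 93.3
455.6,371.1,44 shift m [-0.0016  0.0786 -0.001 ]
```

View pics/scene3.png

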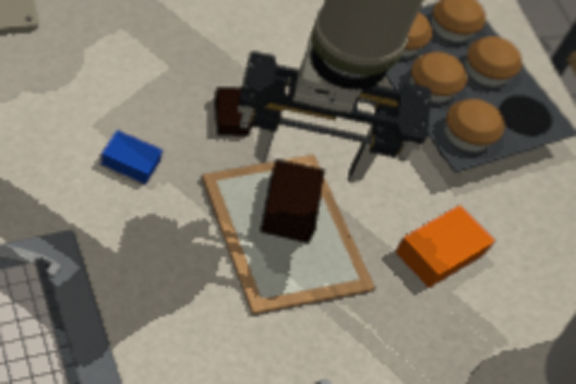

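The slab (crop 293,200, dark brown, on the board, 61x90 mm, larger than the brown block at crop 232,110) lies between the jaws. Descend and grip.

```bash
python3 -m jog '[[-1,[0,0.03,0],0],[-1,[0,0.055,0],0],[-1,[0,0.077,0],0],[-1,[0,0.077,0],0],[-1,[0,0.077,0],0],[1,[0,0.077,0],0],[1,[0,0.077,0],0],[1,[0,0.077,0],0],[1,[0,0.077,0],0],[1,[0,0.077,0],0],[1,[0,0.077,0],0],[1,[0,0.077,0],0],[1,[0,0.077,0],0],[1,[0,0.077,0],0]]'; python3 go.py
```

```text
time: 12.5
tcp_pos: [455.4, 372.0, 44.1]
tcp_rot: [0.692, -0.692, 0.145, -0.145]
wrist_force: [-1.6, -0.6, 6.0]
gripper_width: 60.0
t 12.5 tcp [455.4 372.   44.1] jaw deg 66.35 down [ 0.  0. -1.] q6 -0.56 F [-1.6 -0.6  6. ] w 60.0
```

```bash
python3 -m jog '[[1,[0,-0.02,0],0],[1,[0,-0.05,0],0],[1,[0,-0.09,0],0],[1,[0,-0.11,0],0],[1,[0,-0.11,0],0],[1,[0,-0.11,0],0]]'; python3 go.py; python3 - <<'E'
from h import *
s=env.get_state();M=R.from_quat(s["tcp_rot"],scalar_first=True).as_matrix()
a=np.radians(6.2);X=np.array([np.cos(a),np.sin(a)]);Y=np.array([-X[1],X[0]]);p=np.array([612.7,-20])
for u,v in((23,38),(35,50)):
    q=p+u*X+v*Y; print(u,v,q.round(1),(M.T@(np.array([*q,115])-s["tcp_pos"])/1000).round(4))
E
```

```text
time: 13.1
tcp_pos: [454.8, 371.5, 152.4]
tcp_rot: [-0.692, 0.692, -0.145, 0.145]
wrist_force: [-0.9, -0.2, -3.4]
gripper_width: 59.4
t 13.1 tcp [454.8 371.5 152.4] jaw deg 66.35 down [-0.001 -0.001 -1.   ] q6 -0.56 F [-0.9 -0.2 -3.4] w 59.4
23 38 [631.5  20.3] [ 0.3028  0.0374 -0.2508]
35 50 [642.1  33.5] [ 0.3072  0.0374 -0.2345]
```

```bash
python3 -m jog '[[1,[0.03,0,-0.025],-0.05],[1,[0.06,0,-0.05],-0.1],[1,[0.09,0,-0.075],-0.17],[1,[0.12,0,-0.1],-0.24],[1,[0.15,0,-0.125],-0.31],[1,[0.18,0,-0.15],-0.38],[1,[0.21,0,-0.175],-0.45],[1,[0.24,0,-0.2],-0.521],[1,[0.27,0,-0.225],-0.521],[1,[0.303,0,-0.251],-0.521],[1,[0.303,0.02,-0.251],-0.521],[1,[0.303,0.036,-0.251],-0.521],[1,[0.303,0.036,-0.251],-0.521],[1,[0.303,0.036,-0.251],-0.521],[1,[0.303,0.036,-0.251],-0.521]]'; python3 go.py; python3 - <<'E'
from h import *
for n in("top","scene"):
    i,d=env.read_camera(n); save(n+"4.png",i[90:220,220:380] if n=="top" else i[130:340,140:360],3 if n!="top" else 4.5)
E
```

```text
time: 14.6
tcp_pos: [632.0, 21.3, 118.0]
tcp_rot: [0.706, -0.706, -0.039, 0.039]
wrist_force: [0.4, 0.4, -2.2]
gripper_width: 60.0
t 14.6 tcp [632.   21.3 118. ] jaw deg 96.28 down [ 0.  0. -1.] q6 -1.73 F [ 0.4  0.4 -2.2] w 60.0
```

View pics/scene4.png

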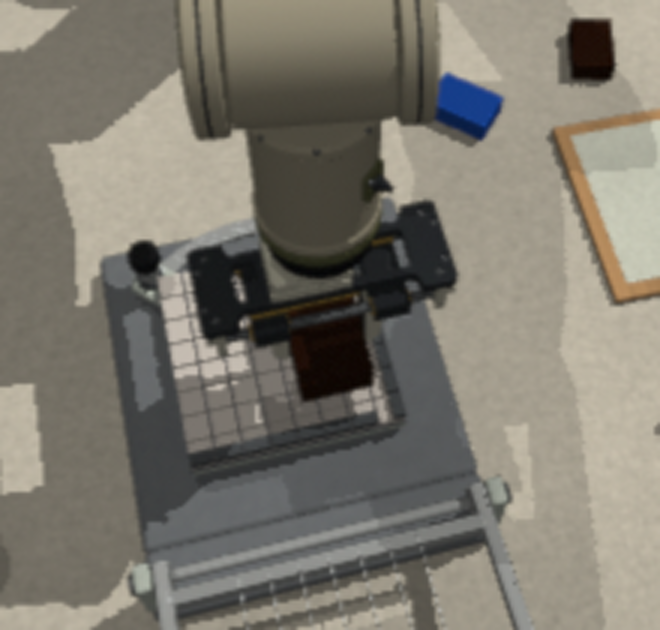

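View pics/top4.png

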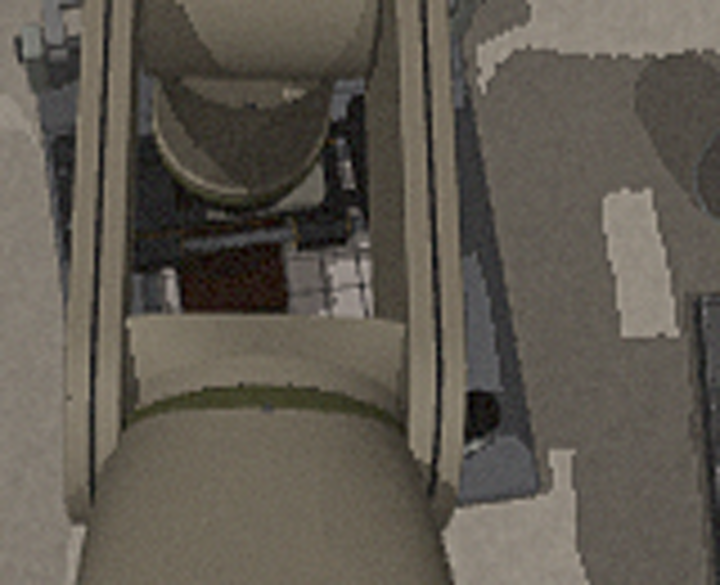

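```bash
python3 -m jog '[[1,[0,0.01,0],0],[1,[0,0.018,0],0],[1,[0,0.023,0],0],[1,[0,0.023,0],0],[1,[0,0.023,0],0],[1,[0,0.023,0],0]]'; python3 go.py; python3 -m jog '[[1,[0,0.001,0],0],[1,[0,0.002,0],0],[1,[0,0.002,0],0],[1,[0,0.002,0],0]]'; python3 go.py
```

```text
time: 15.3
tcp_pos: [632.3, 20.3, 95.0]
tcp_rot: [-0.706, 0.706, 0.038, -0.038]
wrist_force: [0.1, -0.0, -2.9]
gripper_width: 59.8
t 15.3 tcp [632.3  20.3  95. ] jaw deg 96.2 down [ 0.001 -0.    -1.   ] q6 -1.73 F [ 0.1 -0.  -2.9] w 59.8
time: 15.7
tcp_pos: [632.1, 20.3, 92.7]
tcp_rot: [-0.706, 0.706, 0.038, -0.038]
wrist_force: [-0.1, 0.0, -1.9]
gripper_width: 59.7
t 15.7 tcp [632.1  20.3  92.7] jaw deg 96.2 down [ 0. -0. -1.] q6 -1.73 F [-0.1  0.  -1.9] w 59.7
```

```bash
python3 -m jog '[[1,[0,0.0005,0],0],[1,[0,0.001,0],0],[1,[0,0.001,0],0],[1,[0,0.001,0],0]]'; python3 -m jog '[[1,[0,0.0005,0],0],[1,[0,0.001,0],0],[1,[0,0.001,0],0],[1,[0,0.001,0],0]]'; python3 -m jog '[[1,[0,0.0005,0],0],[1,[0,0.0005,0],0],[1,[0,0.0005,0],0]]'
```

```text
time: 16.1
tcp_pos: [632.0, 20.4, 91.6]
tcp_rot: [0.706, -0.706, -0.038, 0.038]
wrist_force: [0.4, -0.1, -2.6]
gripper_width: 59.8
time: 16.5
tcp_pos: [632.0, 20.4, 90.6]
tcp_rot: [-0.706, 0.706, 0.038, -0.038]
wrist_force: [0.0, 0.1, -3.1]
gripper_width: 59.8
time: 16.8
tcp_pos: [632.0, 20.4, 90.1]
tcp_rot: [0.706, -0.706, -0.038, 0.038]
wrist_force: [0.4, -0.1, -1.6]
gripper_width: 59.7
```

```bash
python3 -m jog '[[1,[0,0.0005,0],0],[1,[0,0.0005,0],0],[1,[0,0.0005,0],0]]'; python3 -m jog '[[1,[0,0.0005,0],0],[1,[0,0.0005,0],0],[1,[0,0.0005,0],0]]'
```

```text
time: 17.1
tcp_pos: [632.1, 20.3, 90.0]
tcp_rot: [-0.706, 0.706, 0.038, -0.038]
wrist_force: [-3.2, 0.4, 3.4]
gripper_width: 59.9
time: 17.4
tcp_pos: [632.4, 20.3, 90.1]
tcp_rot: [-0.706, 0.706, 0.038, -0.038]
wrist_force: [-3.7, -0.6, 6.0]
gripper_width: 59.6
```

```bash
python3 -m jog '[[1,[0,-0.0006,0],0],[1,[0.003,-0.0006,0],0],[1,[0.006,-0.0006,0],0],[1,[0.008,-0.0006,0],0],[1,[0.008,-0.0006,0],0],[1,[0.008,-0.0006,0],0]]'; python3 -m jog '[[1,[0,0,0.003],0],[1,[0,0,0.006],0],[1,[0,0,0.008],0],[1,[0,0,0.008],0],[1,[0,0,0.008],0]]';python3 go.py
```

```text
time: 18.0
tcp_pos: [640.5, 21.2, 90.1]
tcp_rot: [-0.706, 0.706, 0.038, -0.038]
wrist_force: [-3.0, -0.6, 5.4]
gripper_width: 59.6
time: 18.5
tcp_pos: [639.7, 29.4, 90.1]
tcp_rot: [0.706, -0.706, -0.039, 0.038]
wrist_force: [2.2, -2.7, 3.3]
gripper_width: 59.9
t 18.5 tcp [639.7  29.4  90.1] jaw deg 96.21 down [ 0.001  0.    -1.   ] q6 -1.71 F [ 2.2 -2.7  3.3] w 59.9
```

```bash
python3 -m jog '[[1,[0.001,-0.0003,0],0],[1,[0.0015,-0.0003,0],0],[1,[0.0015,-0.0003,0],0]]'|sed -n 2,4p; for i in 1; do python3 -m jog '[[1,[0.001,0,0],0],[1,[0.001,0,0],0],[1,[0.001,0,0],0]]'|sed -n 2,4p; done;  python3 -m jog '[[1,[0.001,0,0],0],[1,[0.001,0,0],0],[1,[0.001,0,0],0]]'|sed -n 2,4p
```

```text
tcp_pos: [639.8, 29.4, 90.1]
tcp_rot: [0.706, -0.706, -0.037, 0.039]
wrist_force: [-4.4, -1.8, 7.6]
tcp_pos: [640.6, 29.5, 90.1]
tcp_rot: [0.706, -0.706, -0.037, 0.039]
wrist_force: [-6.7, -2.9, 8.8]
tcp_pos: [641.5, 29.8, 90.1]
tcp_rot: [0.706, -0.706, -0.037, 0.039]
wrist_force: [-6.5, -2.4, 9.0]
```

```bash
python3 -m jog '[[1,[0,-0.0006,0],0],[1,[0,-0.0006,0],0],[1,[0,-0.0006,0],0]]'|sed -n 2,4p;  python3 -m jog '[[1,[0,-0.0005,0],0],[1,[0,-0.0005,0],0],[1,[0,-0.0005,0],0]]'|sed -n 2,5p; python3 - <<'E'
from h import *
for n in("top","scene"):
    i,d=env.read_camera(n); save(n+"5.png",i[110:200,230:340] if n=="top" else i[210:310,180:300],6)
E
```

```text
tcp_pos: [641.9, 29.9, 90.1]
tcp_rot: [0.706, -0.706, -0.038, 0.039]
wrist_force: [-2.9, -0.5, 1.5]
tcp_pos: [642.4, 29.7, 90.5]
tcp_rot: [0.706, -0.706, -0.038, 0.038]
wrist_force: [0.1, 0.0, -3.4]
gripper_width: 60.1
```

View pics/scene5.png

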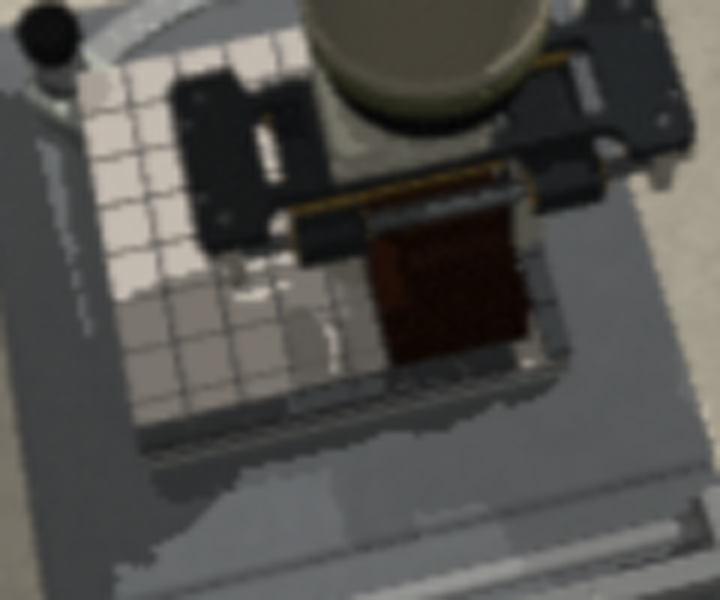

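```bash
python3 -m jog '[[1,[0.0007,0.0002,0],0],[1,[0.0007,0.0002,0],0],[1,[0.0007,0.0002,0],0]]'|sed -n 2,4p;  python3 -m jog '[[1,[0.0007,0,0],0],[1,[0.0007,0,0],0],[1,[0.0007,0,0],0]]'|sed -n 2,4p;  python3 -m jog '[[1,[0.0007,0,0],0],[1,[0.0007,0,0],0],[1,[0.0007,0,0],0]]'|sed -n 2,5p
```

```text
tcp_pos: [643.2, 29.6, 90.8]
tcp_rot: [0.706, -0.706, -0.038, 0.038]
wrist_force: [-1.2, 0.5, -3.4]
tcp_pos: [643.4, 29.7, 90.8]
tcp_rot: [0.706, -0.706, -0.038, 0.039]
wrist_force: [-5.4, 0.3, -0.9]
tcp_pos: [643.5, 29.7, 90.7]
tcp_rot: [0.706, -0.706, -0.037, 0.039]
wrist_force: [-8.3, -0.1, 1.4]
gripper_width: 59.5
```

```bash
python3 -m jog '[[1,[0,0,0.001],0],[1,[0,0,0.002],0],[1,[0,0,0.002],0]]'|sed -n 2,4p;  python3 -m jog '[[1,[0,0,0.0008],0],[1,[0,0,0.0008],0],[1,[0,0,0.0008],0]]'|sed -n 2,4p;  python3 -m jog '[[1,[0,0,0.0007],0],[1,[0,0,0.0007],0],[1,[0,0,0.0007],0]]'|sed -n 2,5p;python3 -m jog '[[1,[0,0,0.0007],0],[1,[0,0,0.0007],0],[1,[0,0,0.0007],0]]'|sed -n 2,5p
```

```text
tcp_pos: [643.3, 30.8, 90.4]
tcp_rot: [-0.706, 0.707, 0.037, -0.039]
wrist_force: [-6.3, -3.8, -1.7]
tcp_pos: [643.2, 31.2, 90.3]
tcp_rot: [-0.705, 0.707, 0.037, -0.039]
wrist_force: [-6.5, -6.2, -0.7]
tcp_pos: [643.2, 31.7, 90.3]
tcp_rot: [-0.705, 0.707, 0.037, -0.039]
wrist_force: [-6.7, -6.1, -0.8]
gripper_width: 59.1
tcp_pos: [643.1, 32.3, 90.3]
tcp_rot: [-0.705, 0.707, 0.037, -0.039]
wrist_force: [-6.7, -6.4, -0.4]
gripper_width: 59.6
```

```bash
python3 -m jog '[[1,[0,0,0.0007],0],[1,[0,0,0.0007],0],[1,[0,0,0.0007],0]]'|sed -n 2,4p;  python3 -m jog '[[1,[0,0,0.0007],0],[1,[0,0,0.0007],0],[1,[0,0,0.0007],0]]'|sed -n 2,4p;  python3 -m jog '[[1,[0,0,0.0007],0],[1,[0,0,0.0007],0],[1,[0,0,0.0007],0]]'|sed -n 2,5p;python3 -m jog '[[1,[0,0,0.0007],0],[1,[0,0,0.0007],0],[1,[0,0,0.0007],0]]'|sed -n 2,5p; python3 go.py
```

```text
tcp_pos: [643.0, 33.0, 90.3]
tcp_rot: [-0.705, 0.707, 0.037, -0.039]
wrist_force: [-7.0, -7.1, -0.2]
tcp_pos: [642.9, 33.7, 90.3]
tcp_rot: [-0.705, 0.707, 0.037, -0.039]
wrist_force: [-8.0, -5.7, -0.1]
tcp_pos: [642.9, 34.4, 90.4]
tcp_rot: [-0.705, 0.707, 0.037, -0.039]
wrist_force: [-6.0, -6.5, -1.5]
gripper_width: 59.9
tcp_pos: [642.8, 34.7, 90.3]
tcp_rot: [-0.705, 0.707, 0.037, -0.039]
wrist_force: [-7.1, -7.8, -0.1]
gripper_width: 59.9
t 23.4 tcp [642.8  34.7  90.3] jaw deg 96.15 down [-0.003 -0.003 -1.   ] q6 -1.7 F [-7.1 -7.8 -0.1] w 59.9
```

```bash
python3 -m jog '[[1,[0,0,0.0007],0],[1,[0,0,0.0007],0],[1,[0,0,0.0007],0]]'|sed -n 2,4p;  python3 -m jog '[[1,[0,0,0.0006],0],[1,[0,0,0.0006],0],[1,[0,0,0.0006],0]]'|sed -n 2,5p;python3 go.py; python3 - <<'E'
from h import *
for n in("top","scene"):
    i,d=env.read_camera(n); save(n+"6.png",i[110:200,230:340] if n=="top" else i[210:310,180:300],6)
E
```

```text
tcp_pos: [642.8, 34.8, 90.4]
tcp_rot: [-0.705, 0.707, 0.037, -0.039]
wrist_force: [-6.5, -10.5, -0.8]
tcp_pos: [642.8, 34.8, 90.4]
tcp_rot: [-0.705, 0.708, 0.037, -0.039]
wrist_force: [-6.8, -12.2, -1.2]
gripper_width: 59.6
t 24.0 tcp [642.8  34.8  90.4] jaw deg 96.13 down [-0.003 -0.004 -1.   ] q6 -1.7 F [ -6.8 -12.2  -1.2] w 59.6
```

View pics/scene6.png

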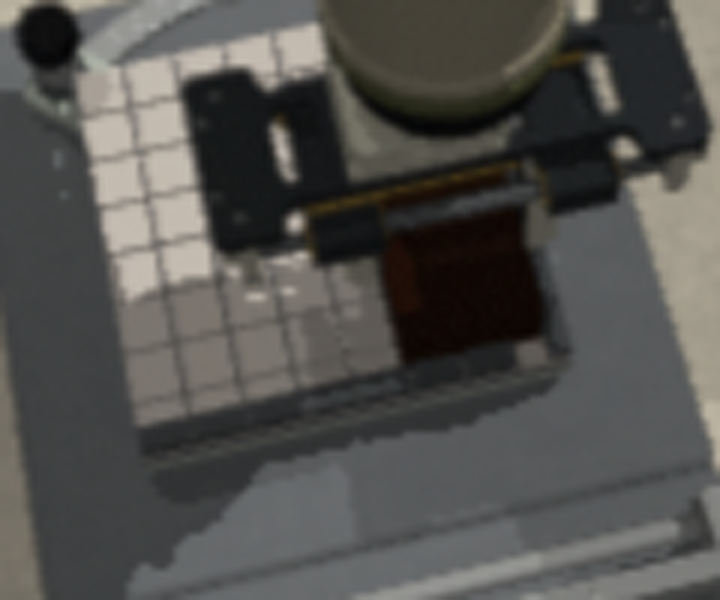

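```bash
python3 -m jog '[[1,[0.0003,0.0003,0.0004],0],[1,[0.0003,0.0003,0.0004],0],[1,[0.0003,0.0003,0.0004],0],[1,[0.0003,0.0003,0.0004],0],[1,[0.0003,0.0003,0.0004],0],[1,[0.0003,0.0003,0.0004],0]]'|sed -n 2,5p;python3 go.py; python3 -m jog '[[1,[0,0,0],0],[1,[0,0,0],0],[1,[0,0,0],0],[1,[0,0,0],0],[1,[0,0,0],0],[1,[0,0,0],0],[1,[0,0,0],0],[1,[0,0,0],0],[1,[0,0,0],0],[1,[0,0,0],0]]'; python3 - <<'E'
from h import *
for n in("scene","top"):
    i,d=env.read_camera(n); P=cloud(n,d);Z=P[:,:,2]
    c=(i.astype(int).sum(2)<150)&(P[:,:,0]>600)&(P[:,:,0]<700)&(P[:,:,1]>0)&(P[:,:,1]<80)&(Z>80)&(Z<98)
    k=cv2.connectedComponentsWithStats(c.astype(np.uint8)); q=1+np.argmax(k[2][1:,4]); m=k[1]==q
    A=np.c_[P[m][:,:2]-P[m][:,:2].mean(0),np.ones(m.sum())]; f=np.linalg.lstsq(A,Z[m],rcond=None)[0]
    r=cv2.minAreaRect(P[m][:,:2].astype(np.float32))
    print(n,m.sum(),"top z",np.median(Z[m]).round(1),"tilt",f[:2].round(3),r)
    kn=(P[:,:,0]>510)&(P[:,:,0]<548)&(abs(P[:,:,1]+125)<18)&(Z>85)&(Z<105); print("knob z",np.median(Z[kn]).round(1),kn.sum(),P[kn].mean(0).round(1))
    save(n+"7.png",i)
E
```

```text
tcp_pos: [642.8, 34.9, 90.4]
tcp_rot: [-0.704, 0.708, 0.037, -0.039]
wrist_force: [-8.8, -14.5, 2.3]
gripper_width: 59.9
t 24.7 tcp [642.8  34.9  90.4] jaw deg 96.12 down [-0.003 -0.005 -1.   ] q6 -1.7 F [ -8.8 -14.5   2.3] w 59.9
time: 25.7
tcp_pos: [642.8, 34.9, 90.4]
tcp_rot: [-0.704, 0.708, 0.037, -0.039]
wrist_force: [-8.9, -13.9, 2.3]
gripper_width: 60.1
scene 479 top z 90.0 tilt [-0.031 -0.008] ((663.5200805664062, 37.34303283691406), (47.94261169433594, 61.53001022338867), 5.244972229003906)
knob z 92.9 89 [ 530.4 -124.3   92.5]
top 199 top z 90.9 tilt [-0.025 -0.004] ((623.2252807617188, 31.196826934814453), (26.812000274658203, 60.18762969970703), 5.919086456298828)
knob z 93.6 88 [ 527.1 -124.    93.5]
```

View pics/scene7.png

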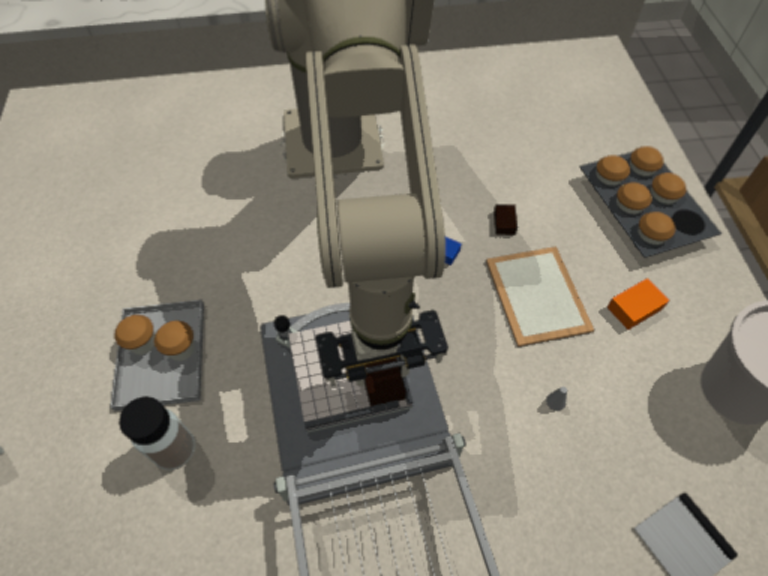

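The slab top shows a ~0.025–0.03 pitch along x in both cameras — too close to the limit. I'll relieve the push, release so it lies flat, and regrip.

```bash
python3 -m jog '[[1,[-0.0015,-0.0003,-0.002],0],[1,[-0.0025,-0.0003,-0.003],0],[1,[-0.0025,-0.0003,-0.003],0],[0,[-0.0025,-0.0003,-0.003],0],[0,[-0.0025,-0.0003,-0.003],0],[0,[-0.0025,-0.0003,-0.003],0],[-0.6,[-0.0025,-0.0003,-0.003],0],[-0.6,[-0.0025,-0.0003,-0.003],0],[-0.6,[-0.0025,-0.0003,-0.003],0],[-0.6,[-0.0025,-0.0003,-0.003],0]]'; python3 go.py; cat > chk.py <<'E'
from h import *
import sys
for n in("scene","top"):
    i,d=env.read_camera(n); P=cloud(n,d);Z=P[:,:,2]
    c=(i.astype(int).sum(2)<150)&(P[:,:,0]>580)&(P[:,:,0]<700)&(P[:,:,1]>0)&(P[:,:,1]<80)&(Z>80)&(Z<98)
    k=cv2.connectedComponentsWithStats(c.astype(np.uint8)); q=1+np.argmax(k[2][1:,4]); m=k[1]==q
    m=cv2.erode(m.astype(np.uint8),np.ones((3,3)))>0
    A=np.c_[P[m][:,:2]-P[m][:,:2].mean(0),np.ones(m.sum())]; f=np.linalg.lstsq(A,Z[m],rcond=None)[0]
    r=cv2.minAreaRect(P[k[1]==q][:,:2].astype(np.float32))
    print(n,m.sum(),"top z",np.median(Z[m]).round(1),"tilt",f[:2].round(3),[np.round(a,1) for a in r])
    save(n+sys.argv[1]+".png",i[110:200,230:340] if n=="top" else i[210:310,180:300],6)
E
python3 chk.py 8
```

```text
time: 26.8
tcp_pos: [642.2, 35.6, 91.3]
tcp_rot: [0.706, -0.706, -0.039, 0.038]
wrist_force: [-0.0, -1.5, -0.7]
gripper_width: 74.6
t 26.8 tcp [642.2  35.6  91.3] jaw deg 96.22 down [ 0.001  0.    -1.   ] q6 -1.7 F [-0.  -1.5 -0.7] w 74.6
scene 383 top z 89.9 tilt [0.004 0.006] [array([662.5,  36.2]), array([49.9, 59.7]), np.float64(7.0)]
top 152 top z 90.6 tilt [-0.029 -0.002] [array([619.4,  31.7]), array([32.7, 59.3]), np.float64(6.6)]
```

View pics/scene8.png

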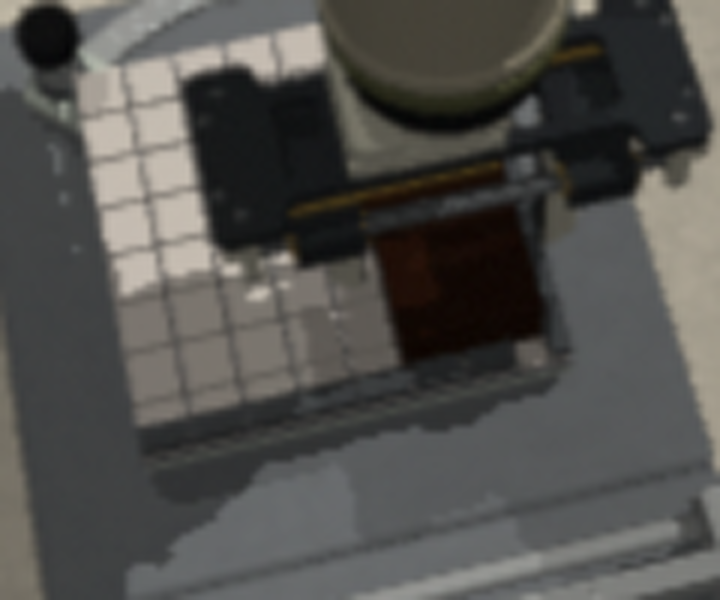

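```bash
python3 -m jog '[[-0.6,[0,0,-0.0022],0],[-0.6,[0,0.0024,-0.0022],0],[-0.6,[0,0.0024,-0.0022],0],[-0.6,[0,0.0024,-0.0022],0],[1,[0,0.0024,-0.0022],0],[1,[0,0.0024,-0.0022],0],[1,[0,0.0024,-0.0022],0],[1,[0,0.0024,-0.0022],0],[1,[0,0.0024,-0.0022],0],[1,[0,0.0024,-0.0022],0],[1,[0,0.0024,-0.0022],0]]'; python3 go.py;python3 chk.py 9
```

```text
time: 28.0
tcp_pos: [642.2, 33.2, 88.6]
tcp_rot: [0.706, -0.706, -0.038, 0.038]
wrist_force: [-0.7, 1.3, -0.1]
gripper_width: 59.6
t 28.0 tcp [642.2  33.2  88.6] jaw deg 96.2 down [ 0.  0. -1.] q6 -1.71 F [-0.7  1.3 -0.1] w 59.6
scene 367 top z 89.8 tilt [0.    0.004] [array([663.3,  35.4]), array([48.3, 60.8]), np.float64(6.0)]
top 134 top z 90.4 tilt [-0.006  0.001] [array([621.9,  30.5]), array([59.7, 29.7]), np.float64(89.3)]
```

Flat now (tilt ≤0.006). Press gently into both rails.

```bash
python3 -m jog '[[1,[0.0006,0,0],0],[1,[0.0006,0,0],0],[1,[0.0006,0,0],0]]'|sed -n 2,4p; python3 -m jog '[[1,[0.0006,0,0],0],[1,[0.0006,0,0],0],[1,[0.0006,0,0],0]]'|sed -n 2,4p;python3 -m jog '[[1,[0,0,0.0006],0],[1,[0,0,0.0006],0],[1,[0,0,0.0006],0]]'|sed -n 2,4p; python3 -m jog '[[1,[0,0,0.0006],0],[1,[0,0,0.0006],0],[1,[0,0,0.0006],0]]'|sed -n 2,4p
```

```text
tcp_pos: [642.7, 33.0, 88.6]
tcp_rot: [-0.706, 0.706, 0.038, -0.038]
wrist_force: [-2.1, 0.4, 2.0]
tcp_pos: [642.9, 32.9, 88.6]
tcp_rot: [-0.706, 0.706, 0.038, -0.039]
wrist_force: [-4.3, 0.5, 4.4]
tcp_pos: [642.9, 32.9, 88.6]
tcp_rot: [-0.706, 0.706, 0.038, -0.038]
wrist_force: [-4.7, -2.4, 3.4]
tcp_pos: [642.9, 33.0, 88.6]
tcp_rot: [-0.706, 0.707, 0.038, -0.038]
wrist_force: [-4.8, -4.1, 2.9]
```

```bash
python3 -m jog '[[1,[0,-0.0002,0.0007],0],[1,[0,-0.0002,0.0007],0],[1,[0,-0.0002,0.0007],0]]'|sed -n 2,4p; python3 -m jog '[[1,[0,0,0.0007],0],[1,[0,0,0.0007],0],[1,[0,0,0.0007],0]]'|sed -n 2,4p;python3 -m jog '[[1,[0,0,0.0006],0],[1,[0,0,0.0006],0],[1,[0,0,0.0006],0]]'|sed -n 2,4p; python3 -m jog '[[1,[0,0,0.0006],0],[1,[0,0,0.0006],0],[1,[0,0,0.0006],0]]'|sed -n 2,4p
```

```text
tcp_pos: [642.8, 33.6, 88.6]
tcp_rot: [-0.705, 0.707, 0.038, -0.038]
wrist_force: [-3.2, -5.3, 2.5]
tcp_pos: [642.7, 34.1, 88.6]
tcp_rot: [-0.705, 0.707, 0.038, -0.038]
wrist_force: [-5.3, -5.9, 3.5]
tcp_pos: [642.7, 34.6, 88.6]
tcp_rot: [-0.705, 0.707, 0.038, -0.038]
wrist_force: [-4.2, -6.0, 3.1]
tcp_pos: [642.7, 34.6, 88.6]
tcp_rot: [-0.705, 0.707, 0.038, -0.038]
wrist_force: [-4.0, -9.2, 2.5]
```

```bash
python3 -m jog '[[1,[0.0005,-0.0002,0.0005],0],[1,[0.0005,-0.0002,0.0005],0],[1,[0.0005,-0.0002,0.0005],0],[1,[0.0005,-0.0002,0.0005],0]]'|sed -n 2,4p; python3 -m jog '[[1,[0.0004,-0.0001,0.0002],0],[1,[0.0004,-0.0001,0.0002],0],[1,[0.0004,-0.0001,0.0002],0],[1,[0.0004,-0.0001,0.0002],0],[1,[0.0004,-0.0001,0.0002],0],[1,[0.0004,-0.0001,0.0002],0],[1,[0.0004,-0.0001,0.0002],0],[1,[0.0004,-0.0001,0.0002],0]]';python3 go.py;python3 chk.py 10
```

```text
tcp_pos: [642.7, 34.7, 88.7]
tcp_rot: [-0.705, 0.707, 0.037, -0.039]
wrist_force: [-6.4, -10.7, 3.9]
time: 31.7
tcp_pos: [642.7, 34.7, 88.7]
tcp_rot: [-0.705, 0.707, 0.037, -0.039]
wrist_force: [-7.6, -11.5, 4.7]
gripper_width: 60.0
t 31.7 tcp [642.7  34.7  88.7] jaw deg 96.14 down [-0.003 -0.004 -1.   ] q6 -1.7 F [ -7.6 -11.5   4.7] w 60.0
scene 346 top z 89.7 tilt [ 0.002 -0.003] [array([664.4,  36.7]), array([47.8, 63.1]), np.float64(6.6)]
top 139 top z 90.4 tilt [-0.027 -0.005] [array([624.3,  30.6]), array([59.4, 28.9]), np.float64(88.6)]
```

```bash
python3 - <<'E'
from h import *
for n in("scene","top"):
    i,d=env.read_camera(n); P=cloud(n,d);Z=P[:,:,2]
    kn=(P[:,:,0]>510)&(P[:,:,0]<548)&(abs(P[:,:,1]+125)<18)&(Z>85)&(Z<105); print("knob z",np.median(Z[kn]).round(1),P[kn].mean(0).round(1))
E
```

```text
knob z 92.8 [ 530.2 -124.2   92.5]
knob z 93.9 [ 527.1 -123.9   93.8]
```

View pics/scene10.png

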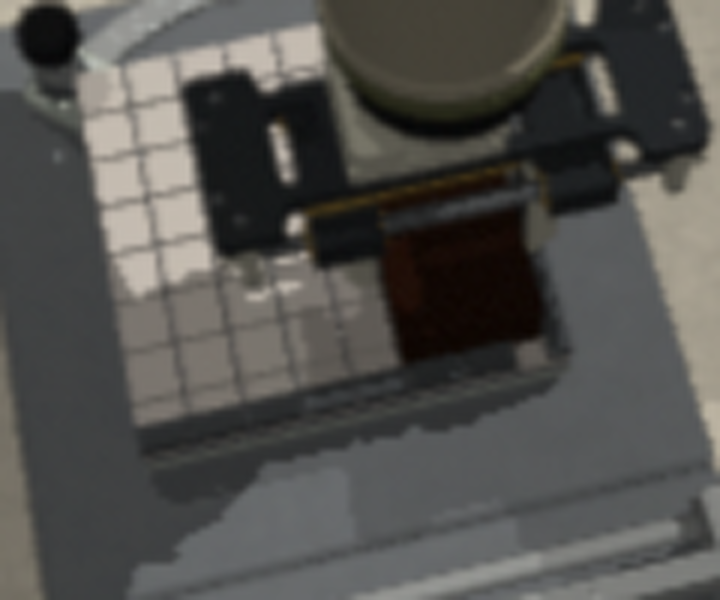

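```bash
python3 go.py; python3 - <<'E'
from rig import env
print(env.sign_off())
E
python3 go.py
```

```text
t 31.9 tcp [642.7  34.7  88.6] jaw deg 96.13 down [-0.003 -0.004 -1.   ] q6 -1.7 F [ -6.9 -10.6   4.1] w 59.5
the job is handed in; nothing more can be done
None
the job is handed in; nothing more can be done
```

The cutting bed is at the loading station with the pin home. The slab is held in the gripper, flat on the bed and pressed against both stop rails. I handed the job in at 31.9 s; no verdict was reported.

- **Plunger and bed:** I lifted the knob 11 mm and swung the bed a quarter turn. After release, the knob top read 92.8 mm in the scene camera and 93.9 mm in the top camera, against 93.8 and 93.9 mm at the start. That says the pin is fully home.
- **Slab pitch, corrected:** After the first press, both cameras showed the slab pitched about 0.025–0.03 rad, close to the 0.035 limit. I eased off, released it so it lay flat, gripped it again and pressed again.
- **Final press:** The tool stopped moving against both rails, with about 9 N towards one and 10.6 N towards the other. I estimate at least 3 N on each rail after allowing for friction; I could not measure the rail forces directly. The gripper width was 60 mm, and the pose did not drift.
- **Checks that disagreed:** At the end the scene camera gave a tilt of 0.002 rad, while the top camera gave 0.027. I trusted the scene camera, because the top one sees only part of the slab and read about the same when the slab was lying released.
- **Jar, nozzle and cupcakes:** They looked unmoved in the pictures; I did not measure their positions again at the end.

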